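Hang two picking bins back in their gaps on the bin rail

TASK

Hang the two thread bins that stand on the bench back on the bin rail, on either side of the middle bin: each goes down into the gap that fits its width, fronts towards the robot, with the lip fully hooked over the rail. Keep the spools in the bins, do not push along, lift or unhook the bins already hanging there, and leave the cones, the carton and the tin where they stand.

Things in the scene. Friction and masses are not known exactly. Their poses are not given: they have to be found in the camera images.
- rail: Painted steel bin rail: an upright strip 4 thick, 540 long (along its y) and 60 high, top edge 220 above the bench, held from behind by a post at each end (y = +-255). Fixed; it may stand a little turned. Origin on the bench under the strip's middle plane; the bins hang on its -x face, fronts towards -x.
- bin_narrow_mid (a point): Narrower of the two bins on the bench: 66 wide (y), 110 deep (x, front at -x), 78 high, about 110 g. Point at its centre, 39 above its underside. Grey, open-topped; floor and walls 4 thick, but the front wall is 10 thick, 48 high, its middle plane 50 in front of the centre: pinch it from above. Sides 48 high at the front, slanting up to 78 from the centre back.
- bin_narrow_hook (a point): Middle of that bin's hooking throat, 58.5 behind the bin's centre, 74 above its underside; hung, it sits on the middle of the rail's top edge. The back wall's outer face is 55 behind the centre (lowest 8 bevelled); behind it a full-width lip hooks down: throat 7 wide, flaring from 66 to 48 above the underside to about 14 at its mouth; the lip ends 72 behind the centre.
- bin_wide_mid (a point): Wider of the two bins on the bench: 90 wide, about 140 g, otherwise of the same shape and sizes as the narrow one. Point at the bin's centre, 39 above its underside, axes as for the narrow bin.
- bin_wide_hook (a point): The same hook point on the wide bin: 58.5 behind its centre, 74 above its underside.
- hung_small_hook (a point): Hook point of the 66 wide bin hanging at one end of the row (either end); same bin shape and axes, filled. Hung bins droop about 0.05 rad at the front. It can slide along the rail or lift off if pushed.
- hung_middle_hook (a point): Hook point of the 66 wide bin hanging in the middle of the row, with a gap on each side of it. The gap between it and the small bin is about 102 wide, the one between it and the large bin about 78 (both give or take 3).
- hung_large_hook (a point): Hook point of the 114 wide bin hanging at the other end of the row.
- bin_narrow_spool0_c (a point): Loose thread spool standing at the back inside the narrow bench bin, 24 across, 40 tall, 25 g. Point at its centre.
- bin_narrow_spool1_c (a point): Loose thread spool standing at the back inside the narrow bench bin, 24 across, 40 tall, 25 g. Point at its centre.
- bin_wide_spool0_c (a point): Loose thread spool standing at the back inside the wide bench bin, 24 across, 40 tall, 25 g. Point at its centre.
- bin_wide_spool1_c (a point): Loose thread spool standing at the back inside the wide bench bin, 24 across, 40 tall, 25 g. Point at its centre.
- cone_front: Thread cone standing on the bench in the middle, before the rail: 65 across at the foot, 170 tall, pointed upwards. Origin under its centre.
- cone_side: Thread cone like the other, standing beyond one end of the rail. Origin under its centre.
- carton: Small closed carton 90 x 70, 75 high, beyond the other end of the rail. Origin under its centre.
- tin: Round flat tin 71 across, 31 high, on the bench below the hanging bins. Origin under its centre.

How it is judged:
By the outcome, as a careful person would: the job done as asked, in the order asked, and still so for the second after the job is handed in, with the robot touching nothing.
It also fails if it takes over 70 s, if anything falls off the work surface, if the arm or the gripper's body presses on something with over 40 N, if the wrist force passes 120 N, or if a joint passes its speed limit or range.

ROBOT

A 6-joint arm with a two-finger parallel gripper is mounted at the origin on the work surface. World frame = base frame: x ahead of the robot, y to its left, z up, the work surface at z = 0. Lengths are in mm, angles in rad, forces in N, time in s.
With the tool pointing down it reaches from about 350 to 875 mm from the base axis. Payload 4.2 kg.
Tool frame: the origin (TCP) lies midway between the tips of the shut fingers; the grasp point (between the pads) lies 19 mm behind it (arm.tcp_to_grasp is the distance from the TCP to the grasp point, in mm); z points along the fingers, y is the line along which they close (so a half turn about z gives the same grasp; the last joint's range is limited). The gripper opens to 85 mm and grips with 20 to 120 N. Pads are 22 mm wide; open, the fingers measure 114 mm over their backs; the gripper's body (76 mm by 85 mm) begins 54 mm behind the grasp point. The pads swing forward as they close: fully open they stand 13 mm farther back than shut.
Start: joints at [1.535, 0.385, 0.008, 0, -1.194, -0.259], TCP at [181.561, 598.026, 231.312] pointing down, gripper open.
Joint ranges: [-3.14, 3.14], [-1.21, 2.06], [-1.07, 1.41], [-3.16, 2.05], [-2.99, -0.16], [-3.1, 3.1]. Speed limits (rad/s): [2.79, 2.79, 3.14, 3.14, 3.14, 3.14].

INTERFACE

Orientations are given as a unit quaternion [x, y, z, w].
In Python, from bench import arm gives the robot as it stands.
- The arm moves only by the tool arm_command, never from a script. Its argument "rows" is a list of rows, each a list of 2 entries, a list of its own where there are three numbers: the shift along the tool's x, y, z as a fraction of full scale, then the turn, a rotation vector about the tool's x, y, z as a fraction of full scale. In form: [[[x, y, z], [wx, wy, wz]], ...]. A call has 1 to 5 rows; each row is the pose to reach, as a shift and turn from the pose commanded when the call began, along the tool's axes at that moment, turning the shorter way round; what a row does not reach only later rows make up. Full scale, the value 1, is 0.25 m for a shift and 180 degrees for a turn. A row lasts 1/10 s, in which the tool goes at most 50 mm and 8.59 degrees, less where a joint would pass 70% of its speed; a pose out of reach is approached as far as the arm can. A call with a number of a shift or a turn outside -1 to 1 is refused whole. A call with a gripper value outside its range is refused whole. "grip" is the opening, from 0 (shut) to 1 (fully open), set as the call begins (left out, the last holds). The fingers move at their own pace and stop on an object; the grip force is fixed at half the most. Time passes only in rows, so rows that repeat a pose let the fingers close. It gives the time, the measured TCP pose, the force, the opening and the grip force at its end, in the units of the state.
- arm.read_state(): the state, without advancing time (a new reading comes with each control period).
- arm.get_image(name): name is "side" or "top"; returns (picture, depth): 400x640x3 uint8, blue, green, red; 400x640 float32, mm along the optical axis (not along the pixel's ray), 0 where there is no reading.
- arm.camera_info(name): a dict with "fx", "fy", "cx", "cy" (pixels), "extrinsics" (4x4, takes a point from camera to world coordinates). Camera axes: x right, y down, z forward; pixel columns grow to the right and rows downward; lengths in mm; the calibration is good to about 2 mm. A picture is of the moment at which its call begins. camera_info takes no time and is no camera call.
- arm.job_done(): hands the job in; it is judged then, once.
Trained networks look in the newest picture that a camera, given by its name, has taken for a name from the list of things; names that differ only in an ending like _2 or _b are one class to them, and where a whole thing is asked for, a point or a joint stands for the part that bears it (a point fixed in the world has none). Each returns a list of dicts, best first, with "score" (0 to 1); they miss things now and then, are a little off and sometimes report something else, mostly with a low value. They report only what shows in the picture. A call takes as long as a camera call.
- arm.spot_in(camera, query): "position" ([column, row] in pixels, amid what is visible of it).
The state is a dict: "clock": time; "joints": joint angles; "joint_vel": joint speeds; "joint_efforts": joint torques, N m; "position": TCP position; "ee_rot": TCP orientation; "contact_force": force on the tool from outside, world axes, zero at the start; "wrist_torque": the same for the moment, N m; "gripper_width": finger opening in mm; "grasp_force": force on a finger pad.
Only numpy, scipy, OpenCV 4.12 (cv2) and the standard library are available. Lean on these libraries where they do the work, as an engineer would, in place of code of your own. Each camera call takes 0.05 s, during which the arm holds its last target. There are 200 camera calls.

## Working session

There is one attempt and no reset: what is moved stays moved. The work goes in short steps, Python scripts to look and compute and a tool call to move; the robot and the scene stay as the last step left them, time stands still between calls to the robot, and variables do not carry over. Pictures are saved under pics/ and viewed, at most 10 in all, crops included, and the job is handed in when it is done.

Besides the shell and the picture viewer there is one more tool, called after ">>>" as a command line: name --argument value ..., lists and objects as JSON in quotes. arm_command: Moves the arm, as the interface text tells. Shift numbers are shares of 0.25 m and turn numbers shares of 180 degrees, none past 1 either way. Its arguments: {"type":"object","properties":{"rows":{"type":"array","items":{"type":"array"}},"grip":{"type":"number"}},"required":["rows"]}

```bash
mkdir -p pics; ls
cat > h.py <<'E'
from bench import arm
import numpy as np, cv2
from scipy.spatial.transform import Rotation as R
np.set_printoptions(precision=1,suppress=True)
def cloud(name,tag=None):
    im,d=arm.get_image(name); c=arm.camera_info(name)
    v,u=np.mgrid[:d.shape[0],:d.shape[1]]
    P=np.stack([(u-c["cx"])/c["fx"]*d,(v-c["cy"])/c["fy"]*d,d],-1)
    E=np.array(c["extrinsics"]); W=P@E[:3,:3].T+E[:3,3]; W[d==0]=np.nan
    if tag: cv2.imwrite(f"pics/{tag}.png",im)
    return im,d,W
E
python3 - <<'E'
from h import *
s=arm.read_state(); print(s)
for n in("side","top"):
    im,d,W=cloud(n,n+"0"); np.save(n+"0.npy",W)
    print(n,np.array(arm.camera_info(n)["extrinsics"]),arm.camera_info(n)["fx"])
    for q in["rail","bin_narrow_mid","bin_narrow_hook","bin_wide_mid","bin_wide_hook","hung_small_hook","hung_middle_hook","hung_large_hook","cone_front","cone_side","carton","tin"]:
        for r in arm.spot_in(n,q)[:2]:
            u,v=np.round(r["position"]).astype(int); print(q,round(r["score"],2),u,v,W[v,u])
E
```

```text
pics
{'clock': 0.0, 'joints': array([ 1.5,  0.4,  0. , -0. , -1.2, -0.3]), 'joint_vel': array([ 0., -0.,  0.,  0.,  0.,  0.]), 'joint_efforts': array([ -0. , -39.2,  18.8,   4.2,  -0. ,   0. ]), 'position': array([181.4, 597.5, 230.2]), 'ee_rot': array([ 1. , -0.1, -0. ,  0. ]), 'contact_force': array([ 0.2,  0.3, -0.2]), 'wrist_torque': array([-0., -0.,  0.]), 'grasp_force': 0.0, 'gripper_width': 85.35280345592099}
side [[   0.8   -0.3    0.4  -49.3]
 [  -0.6   -0.5    0.7 -911.7]
 [  -0.    -0.8   -0.6  982.2]
 [   0.     0.     0.     1. ]] 518.6457527136679
bin_narrow_mid 0.76 341 315 [ 466.3 -231.3    5.6]
bin_narrow_hook 0.84 339 311 [ 469.3 -219.     6.8]
bin_wide_mid 0.76 240 215 [446.9 257.6  14.8]
bin_wide_hook 0.72 313 168 [626.7 119.3 188.1]
bin_wide_hook 0.19 425 237 [ 689.7 -266.3  168. ]
hung_small_hook 0.84 391 227 [ 633.7 -205.6  185.6]
hung_small_hook 0.49 350 196 [611.7 -71.2 208.6]
hung_middle_hook 0.97 347 194 [630.5 -34.4 185.5]
hung_large_hook 0.93 313 169 [622.5 113.  189.7]
cone_front 0.83 280 248 [432.3  -9.2  81. ]
cone_side 0.66 263 161 [602.8 377.6  89.9]
[... 265 characters left out ...]
145077
rail 0.73 389 165 [ 689.3 -123.7  206.2]
bin_narrow_mid 0.71 409 270 [ 471.3 -247.5    5.6]
bin_narrow_hook 0.74 410 270 [ 471.8 -250.1    5.7]
bin_narrow_hook 0.68 187 170 [613.6 376.9 108.2]
bin_wide_mid 0.63 232 256 [419.9 236.5   5.5]
bin_wide_hook 0.71 228 251 [431.2 250.2   6.6]
hung_small_hook 0.71 419 194 [ 638.7 -205.4  186.8]
hung_middle_hook 0.92 352 180 [643.8 -46.  186.1]
hung_middle_hook 0.51 311 261 [441.4  14.3 170.3]
hung_large_hook 0.78 276 170 [645.3 142.4 147.4]
cone_front 0.94 311 265 [432.5  12.6 171. ]
cone_side 0.74 191 169 [620.5 371.9  97.4]
carton 0.66 476 218 [ 632.  -385.9   74. ]
tin 0.58 474 218 [ 631.1 -380.7   74.2]
tin 0.48 296 202 [596.6  90.4  27.6]
```

Run:
```python
import cv2
a=cv2.imread("pics/top0.png")[120:320,160:520];cv2.imwrite("pics/topc.png",cv2.resize(a,(792,440)))
```

```text
(no output)
```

View pics/topc.png

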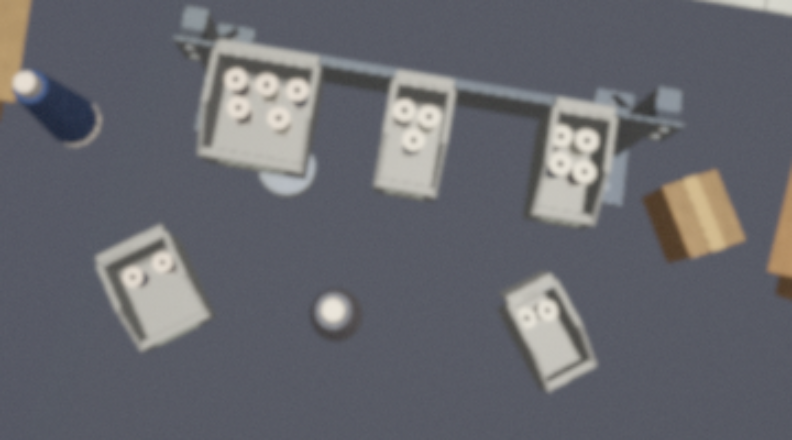

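View pics/side0.png

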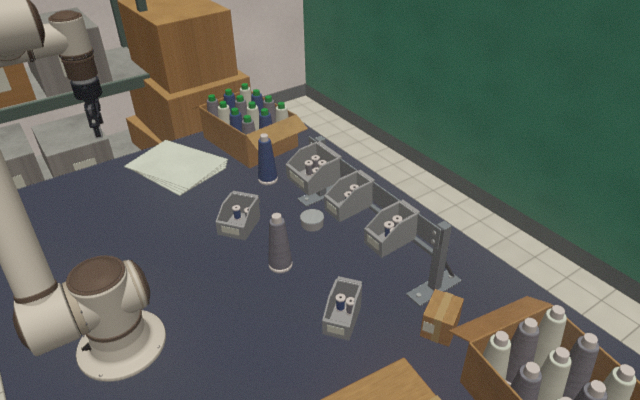

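The top crop shows the large hung bin at left (265,105), the middle one at (415,130) and the small one at (575,160). The wide bench bin is at the left (150,285) and the narrow one at the right (550,335), so each has to cross to the other side of the cone at (333,310). In the side view the gaps are free and the tin at (312,219) is under the large bin. Next I fit the shapes to the cloud.

```bash
cat > fit.py <<'E'
from h import *
from scipy.optimize import least_squares
def box(p,lo,hi):
    lo,hi=np.array(lo),np.array(hi); q=np.abs(p-(lo+hi)/2)-(hi-lo)/2
    return np.linalg.norm(np.maximum(q,0),axis=1)+np.minimum(q.max(1),0)
def binsdf(p,w):      # origin under the bin's centre, +x back
    h=w/2; n=np.array([-30,0,55])/np.hypot(30,55)
    pl=(p-np.array([0,0,78]))@n
    side=lambda a,b:np.maximum(box(p,[-55,a,0],[55,b,78]),pl)
    return np.min([box(p,[-55,-h,0],[55,h,4]),box(p,[-55,-h,0],[-45,h,48]),box(p,[51,-h,0],[55,h,78]),
      side(-h,-h+4),side(h-4,h),box(p,[51,-h,74],[72,h,78]),box(p,[63,-h,48],[72,h,78])],axis=0)
def fitbin(W,w,x0,hung):
    P=W.reshape(-1,3); P=P[~np.isnan(P).any(1)]
    def T(q):
        r=R.from_euler("ZY",[q[2],q[4] if hung else 0]); return r,np.array([q[0],q[1],q[3] if hung else 0])
    q=np.array(x0,float)
    for rad in(25,12,8):
        r,t=T(q); L=(P-t)@r.as_matrix()
        m=(np.abs(L[:,0])<85)&(np.abs(L[:,1])<w/2+20)&(L[:,2]>(-10 if hung else 12))&(L[:,2]<95)
        m&=np.abs(binsdf(L,w))<rad
        m&=~((np.abs(L[:,1])<w/2-9)&(np.abs(L[:,0]-3)<45)&(L[:,2]>8)) # spools
        Q=P[m]
        def f(q):
            r,t=T(q); return binsdf((Q-t)@r.as_matrix(),w)
        s=least_squares(f,q,loss="soft_l1",f_scale=2,x_scale=[1,1,.02,1,.02][:len(q)],diff_step=1e-4); q=s.x
    return q,len(Q),np.median(np.abs(f(q)))
E
python3 - <<'E'
from fit import *
for n in("top","side"):
    W=np.load(n+"0.npy"); print(n)
    P=W.reshape(-1,3)
    m=(P[:,2]>214)&(P[:,2]<226)&(P[:,0]>600)&(P[:,0]<760)&(np.abs(P[:,1])<290); 
    Q=P[m]; c=np.polyfit(Q[:,1],Q[:,0],1); print("rail top pts",m.sum(),c)
    for nm,w,x0,h in[("wide",90,[432,250,.35],0),("narrow",66,[460,-240,.35],0),("large",114,[630,125,-.15,146,.0],1),("mid",66,[620,-45,-.15,146,.0],1),("small",66,[605,-205,-.15,146,.0],1)]:
        best=None
        for d in([0,-.7] if not h else [0]):
            y=list(x0); y[2]+=d
            r=fitbin(W,w,y,h)
            if best is None or r[2]/r[1]**.5<best[2]/best[1]**.5: best=r
        q=best[0]; print(nm,np.round(q,3),best[1:])
E
```

```text
top
rail top pts 1465 [  0.  676.8]
wide [430.  230.5   0.6] (978, np.float64(0.44895908082349223))
narrow [ 463.8 -241.     0.7] (831, np.float64(0.5283982901537456))
large [635.4 125.6  -0.  145.   -0.1] (2431, np.float64(0.797573650452577))
mid [634.9 -39.9  -0.1 144.3  -0.1] (1387, np.float64(1.1002491573940725))
small [ 623.4 -201.8    0.   145.    -0. ] (1499, np.float64(0.834609346442889))
side
rail top pts 1079 [ -0.  670.7]
wide [421.5 225.7   0.6] (1231, np.float64(1.3395622409395997))
narrow [ 464.1 -243.1    0.6] (1269, np.float64(0.88164934662192))
large [632.5 128.1  -0.  144.3  -0.1] (1883, np.float64(0.9784193453160484))
mid [633.7 -38.7  -0.  144.6  -0.1] (1749, np.float64(1.0782748567405953))
small [ 623.5 -206.6   -0.   143.6   -0. ] (1939, np.float64(1.112902059699561))
```

Run:
```python
from fit import *
np.set_printoptions(precision=3,suppress=True)
A={n:np.load(n+"0.npy").reshape(-1,3) for n in("top","side")}; A["both"]=np.vstack(list(A.values()))
for n,P in A.items():
    print(n)
    m=(P[:,2]>212)&(P[:,2]<222)&(P[:,0]>600)&(P[:,0]<760)&(np.abs(P[:,1])<290)
    # rail top only in the gaps
    m&=((P[:,1]>15)&(P[:,1]<55))|((P[:,1]<-85)&(P[:,1]>-155)); Q=P[m]
    c=np.polyfit(Q[:,1],Q[:,0],1); print("rail",m.sum(),c,np.std(Q[:,0]-np.polyval(c,Q[:,1])),Q[:,2].mean())
    for nm,w,x0,h in[("wide",90,[430,230,.6],0),("narrow",66,[463,-241,.65],0),("large",114,[635,125,-.04,145,-.05],1),("mid",66,[634,-40,-.04,145,-.05],1),("small",66,[623,-203,-.04,145,-.05],1)]:
        q,k,e=fitbin(P,w,x0,h)
        if h:
            r=R.from_euler("ZY",[q[2],q[4]]); print(nm,q,"hook",r.apply([58.5,0,74])+[q[0],q[1],q[3]],k,round(e,2))
        else: print(nm,q,k,round(e,2))
```

```text
top
rail 129 [ -0.003 690.523] 1.334335218675453 218.20425920828418
wide [430.018 230.477   0.648] 978 0.45
narrow [ 463.997 -240.87     0.651] 846 0.54
large [635.251 125.624   0.    144.786  -0.059] hook [689.286 125.646 222.107] 2429 0.75
mid [635.737 -37.981  -0.001 144.312  -0.058] hook [689.82  -38.028 221.599] 1392 0.78
small [ 635.85  -205.188    0.004  144.346   -0.047] hook [ 690.831 -204.949  220.997] 1597 0.5
side
rail 103 [  0.001 688.361] 1.835074923580776 217.49987954430765
wide [427.35  229.949   0.648] 1241 1.13
narrow [ 461.889 -240.384    0.652] 1258 0.7
large [632.505 128.11   -0.001 144.318  -0.053] hook [687.005 128.065 221.311] 1882 0.98
mid [633.675 -38.597  -0.017 144.574  -0.065] hook [687.271 -39.526 222.194] 1746 1.06
small [ 623.731 -206.582   -0.036  143.861   -0.037] hook [ 679.421 -208.604  219.972] 1954 1.13
both
rail 232 [ -0.001 689.588] 2.004942736973369 217.89153892643256
wide [428.844 229.816   0.644] 2204 1.06
narrow [ 462.596 -240.848    0.651] 2106 0.96
large [633.911 128.624   0.003 144.411  -0.052] hook [688.514 128.763 221.332] 4287 0.97
mid [634.154 -38.498  -0.027 144.119  -0.063] hook [687.821 -39.97  221.681] 3139 1.06
small [ 624.792 -205.312    0.001  144.484   -0.027] hook [ 681.275 -205.263  220.034] 3515 0.99
```

```bash
cat > go.py <<'E'
import sys
from h import *
def rows(targets,s=None):   # targets: (x,y,z,binyaw) for the TCP; prints shift/turn from the present pose
    s=s or arm.read_state(); R0=R.from_quat(s["ee_rot"]); p=np.array(s["position"])
    print("at",p,"toolY",R0.as_matrix()[:,1].round(3),"z",R0.as_matrix()[:,2].round(3),"t",round(s["clock"],2),"j",np.round(s["joints"],2),"w",round(s["gripper_width"],1))
    for x,y,z,a in targets:
        Y=np.array([np.cos(a),np.sin(a),0]); Z=np.array([0,0,-1.])
        o=[]
        for sg in(1,-1):
            M=np.stack([np.cross(sg*Y,Z),sg*Y,Z],1); o.append((R0.inv()*R.from_matrix(M)).as_rotvec()/np.pi)
        v=min(o,key=np.linalg.norm)
        print("  shift",(R0.inv().apply(np.array([x,y,z])-p)/250).round(3),"turn",v.round(4),"alt",max(o,key=np.linalg.norm).round(2))
if __name__=="__main__": rows([tuple(map(float,a.split(","))) for a in sys.argv[1:]])
E
python3 go.py 389,200,150,.648 389,200,20,.648; python3 go.py 585,-122,250,0
```

```text
at [181.6 598.  231.3] toolY [-0.3 -1.  -0. ] z [-0.  0. -1.] t 1.3 j [ 1.5  0.4  0.  -0.  -1.2 -0.3] w 85.5
  shift [1.3 1.3 0.3] turn [-0.   0.   0.2] alt [-0.  -0.  -0.8]
  shift [1.3 1.3 0.8] turn [-0.   0.   0.2] alt [-0.  -0.  -0.8]
at [181.6 598.  231.3] toolY [-0.3 -1.  -0. ] z [-0.  0. -1.] t 1.3 j [ 1.5  0.4  0.  -0.  -1.2 -0.3] w 85.5
  shift [ 2.4  2.3 -0.1] turn [-0.   0.   0.4] alt [-0.  -0.  -0.6]
```

```bash
sed -i 's/precision=1,suppress/precision=4,suppress/' h.py; python3 go.py 389,200,150,.648 389,200,20,.648
```

```text
at [181.5567 598.0282 231.322 ] toolY [-0.291 -0.957 -0.   ] z [-0.  0. -1.] t 1.3 j [ 1.53  0.38  0.01 -0.   -1.19 -0.26] w 85.5
  shift [1.257 1.282 0.325] turn [-0.      0.      0.1999] alt [-0.  -0.  -0.8]
  shift [1.257 1.282 0.845] turn [-0.      0.      0.1999] alt [-0.  -0.  -0.8]
```

>>> arm_command --rows '[[[0.13,0.13,0.03],[0,0,0.04]],[[0.26,0.26,0.06],[0,0,0.08]],[[0.39,0.39,0.1],[0,0,0.12]],[[0.52,0.52,0.12],[0,0,0.16]],[[0.65,0.65,0.15],[0,0,0.2]]]' --grip 0.6

```text
clock: 1.8
position: [290.5, 393.8, 194.0]
ee_rot: [0.894, -0.447, 0.0, -0.001]
contact_force: [1.4, 1.2, 0.0]
gripper_width: 51.3
grasp_force: 0.0
```

```bash
python3 go.py 389,200,150,.648 389,200,21,.648
```

```text
at [290.4694 393.8231 193.9904] toolY [-0.8   -0.6   -0.001] z [ 0.001  0.001 -1.   ] t 1.8 j [ 1.27  0.19 -0.37  0.   -1.01 -0.63] w 51.3
  shift [0.857 0.15  0.176] turn [-0.0003  0.0001 -0.0015] alt [0. 0. 1.]
  shift [0.857 0.15  0.692] turn [-0.0003  0.0001 -0.0015] alt [0. 0. 1.]
```

>>> arm_command --rows '[[[0.17,0.03,0.03],[0,0,0]],[[0.35,0.06,0.07],[0,0,0]],[[0.54,0.09,0.1],[0,0,0]],[[0.72,0.12,0.14],[0,0,0]],[[0.857,0.15,0.176],[0,0,-0.0015]]]'

```text
clock: 2.3
position: [389.9, 199.8, 149.8]
ee_rot: [0.896, -0.444, 0.0, -0.0]
contact_force: [0.3, 0.6, 0.1]
gripper_width: 51.1
grasp_force: 0.0
```

Run:
```python
from go import *
from fit import *
rows([(389,200,150,.648),(389,200,20,.648)])
im,d,W=cloud("top","top1"); print(fitbin(W,90,[430,230,.648],0))
im,d,W2=cloud("side","side1"); print(fitbin(W2,90,[430,230,.648],0))
# fingers: points between z 150 and 200 near the tool
for w in(W,W2):
    P=w.reshape(-1,3); m=(np.hypot(P[:,0]-389,P[:,1]-200)<70)&(P[:,2]>148)&(P[:,2]<200); print(m.sum(),P[m].mean(0),P[m].min(0),P[m].max(0))
cv2.imwrite("pics/c1.png",cv2.resize(np.hstack([cv2.imread("pics/top1.png")[180:320,160:300],cv2.imread("pics/side1.png")[120:260,170:310]]),(800,400)))
```

```text
at [389.8796 199.793  149.7878] toolY [-0.795 -0.606 -0.001] z [ 0.001  0.    -1.   ] t 2.3 j [ 0.85  0.15 -0.55  0.   -0.87 -0.2 ] w 51.1
  shift [-0.003  0.002 -0.001] turn [-0.0002  0.      0.0012] alt [-0. -0. -1.]
  shift [-0.003  0.003  0.519] turn [-0.0002  0.      0.0012] alt [-0. -0. -1.]
(array([430.033 , 230.6164,   0.6485]), 616, np.float64(0.45185340570921895))
(array([427.4997, 230.1625,   0.6405]), 1233, np.float64(1.0756280201835793))
21 [370.5825 172.0808 179.7443] [361.1403 168.0495 160.634 ] [377.234  175.6979 199.7636]
217 [390.4619 194.3523 176.6544] [338.1422 158.1447 150.7421] [436.5949 224.0907 199.7587]
```

View pics/c1.png

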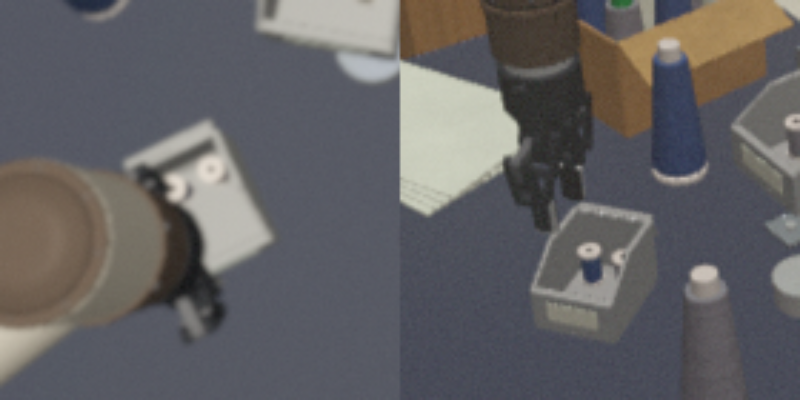

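The view shows the fingers over the front wall, in line with the bin's depth: (150,180) to (200,320) in the left half. The spools stand at the back, clear of the inner finger. Next I go down and grip.

>>> arm_command --rows '[[[0,0,0.12],[0,0,0]],[[0,0,0.26],[0,0,0]],[[0,0,0.38],[0,0,0]],[[0,0,0.47],[0,0,0]],[[0,0,0.515],[0,0,0.001]]]'

```text
clock: 2.9
position: [388.6, 201.8, 19.5]
ee_rot: [0.896, -0.444, -0.0, 0.001]
contact_force: [0.4, -0.2, 1.0]
gripper_width: 51.1
grasp_force: 0.0
```

>>> arm_command --rows '[[[0,0,0],[0,0,0]],[[0,0,0],[0,0,0]],[[0,0,0],[0,0,0]],[[0,0,0],[0,0,0]],[[0,0,0],[0,0,0]]]' --grip 0

```text
clock: 3.4
position: [389.7, 202.6, 22.0]
ee_rot: [0.896, -0.444, 0.0, -0.001]
contact_force: [-2.4, 1.1, 5.1]
gripper_width: 9.0
grasp_force: 59.4
```

Run:
```python
from go import *
from fit import *
rows([(389,200,261,.648),(585,-122,261,0)])
im,d,W2=cloud("side","side2"); print(fitbin(W2,90,[430,230,.648],0))
```

```text
at [389.676  202.553   22.0442] toolY [-0.796 -0.605 -0.002] z [ 0.002  0.002 -1.   ] t 3.4 j [ 0.85  0.37 -0.69  0.   -0.51 -0.2 ] w 9.0
  shift [ 0.006  0.006 -0.956] turn [-0.0008  0.0001  0.0005] alt [-0. -0. -1.]
  shift [ 1.506  0.161 -0.957] turn [-0.0007  0.0004  0.2068] alt [-0.   -0.   -0.79]
(array([428.8149, 231.3739,   0.654 ]), 803, np.float64(1.2114797577392338))
```

>>> arm_command --rows '[[[0,0,-0.05],[0,0,0]],[[0,0,-0.14],[0,0,0]],[[0,0,-0.25],[0,0,0]],[[0,0,-0.36],[0,0,0]],[[0,0,-0.48],[0,0,0]]]'

```text
clock: 3.95
position: [388.4, 201.0, 141.6]
ee_rot: [0.896, -0.445, -0.0, 0.001]
contact_force: [0.1, 0.7, -1.9]
gripper_width: 8.8
grasp_force: 58.7
```

>>> arm_command --rows '[[[0,0,-0.12],[0,0,0]],[[0,0,-0.24],[0,0,0]],[[0,0,-0.35],[0,0,0]],[[0,0,-0.43],[0,0,0]],[[0,0,-0.47],[0,0,0]]]'

```text
clock: 4.45
position: [389.3, 201.9, 260.2]
ee_rot: [0.896, -0.445, 0.0, -0.001]
contact_force: [-0.0, -0.5, -2.7]
gripper_width: 9.1
grasp_force: 58.7
```

Run:
```python
from go import *
rows([(570,-122,261,0)]); s=arm.read_state(); print(s["grasp_force"],s["contact_force"],s["wrist_torque"])
```

```text
at [389.3196 201.9012 260.1901] toolY [-0.797 -0.604 -0.003] z [ 0.002  0.002 -1.   ] t 4.45 j [ 0.85  0.04 -0.37 -0.   -1.16 -0.2 ] w 9.1
  shift [ 1.469  0.207 -0.005] turn [-0.0008  0.0005  0.2066] alt [-0.   -0.   -0.79]
58.72563600540161 [-0.0425 -0.476  -2.6996] [0.0069 0.0552 0.0402]
```

>>> arm_command --rows '[[[0.06,0.01,0],[0,0,0.01]],[[0.17,0.02,0],[0,0,0.03]],[[0.3,0.04,0],[0,0,0.06]],[[0.45,0.06,0],[0,0,0.08]],[[0.6,0.08,0],[0,0,0.1]]]'

```text
clock: 4.95
position: [463.6, 68.9, 257.5]
ee_rot: [0.814, -0.58, -0.001, 0.001]
contact_force: [0.6, 1.2, -2.3]
gripper_width: 9.1
grasp_force: 58.7
```

```bash
python3 go.py 570,-122,261,0
```

```text
at [463.5941  68.8822 257.4589] toolY [-0.945 -0.327  0.002] z [-0.002 -0.    -1.   ] t 4.95 j [ 0.49  0.1  -0.31 -0.   -1.16 -0.16] w 9.1
  shift [ 0.861 -0.153 -0.015] turn [ 0.0007 -0.      0.106 ] alt [ 0.    0.   -0.89]
```

>>> arm_command --rows '[[[0.16,-0.03,0],[0,0,0.02]],[[0.33,-0.06,0],[0,0,0.04]],[[0.51,-0.09,-0.01],[0,0,0.07]],[[0.68,-0.12,-0.01],[0,0,0.09]],[[0.8,-0.142,-0.01],[0,0,0.106]]]'

```text
clock: 5.45
position: [563.3, -109.3, 259.3]
ee_rot: [-0.706, 0.708, 0.001, -0.001]
contact_force: [0.3, 0.3, -1.1]
gripper_width: 8.6
grasp_force: 58.6
```

>>> arm_command --rows '[[[0.04,0,0],[0,0,0]],[[0.04,0,0],[0,0,0]],[[0.04,0,0],[0,0,0]]]'

```text
clock: 5.75
position: [562.4, -116.5, 260.3]
ee_rot: [0.708, -0.706, -0.001, 0.0]
contact_force: [0.1, 0.7, -2.8]
gripper_width: 8.5
grasp_force: 58.7
```

```bash
cat > look.py <<'E'
from go import *
from fit import *
import sys
def look(w,dx,tag,nb):
    s=arm.read_state(); p=s["position"]; rows([])
    for n in("top","side"):
        im,d,W=cloud(n,tag+n); np.save(tag+n+".npy",W)
        q,k,e=fitbin(W,w,[p[0]+50,p[1],0,p[2]-22,0],1); r=R.from_euler("ZY",[q[2],q[4]])
        print(n,"held",q.round(3),"hook",(r.apply([58.5,0,74])+[q[0],q[1],q[3]]).round(1),k,round(e,2))
        for nm,ww,x0 in nb:
            q,k,e=fitbin(W,ww,x0,1); print("   ",nm,q.round(3),k,round(e,2))
LARGE=("large",114,[635,127,0,144.5,-.055]);MID=("mid",66,[635,-38.5,0,144.5,-.055]);SMALL=("small",66,[635,-206,0,144.5,-.045])
E
python3 - <<'E'
from look import *
look(90,0,"l1",[MID,SMALL])
cv2.imwrite("pics/c2.png",cv2.resize(np.hstack([cv2.imread("pics/l1top.png")[130:290,300:460],cv2.imread("pics/l1side.png")[140:300,290:450]]),(800,400)))
E
```

```text
at [ 562.4205 -116.454   260.3104] toolY [-1.    -0.002  0.002] z [-0.002  0.    -1.   ] t 5.75 j [ 0.08  0.28 -0.07 -0.   -1.22 -0.07] w 8.5
top held [ 611.87  -119.642   -0.046  238.28     0.001] hook [ 670.4 -122.4  312.2] 194 0.42
    mid [635.34  -37.673   0.003 143.446  -0.056] 275 0.6
    small [ 635.791 -205.041    0.009  143.644   -0.056] 214 0.48
side held [ 611.249 -116.864   -0.     239.522    0.003] hook [ 670.  -116.9  313.4] 1804 0.92
    mid [633.209 -38.167  -0.007 143.857  -0.057] 539 0.91
    small [ 634.118 -207.448   -0.024  144.553   -0.064] 2000 1.05
```

View pics/c2.png

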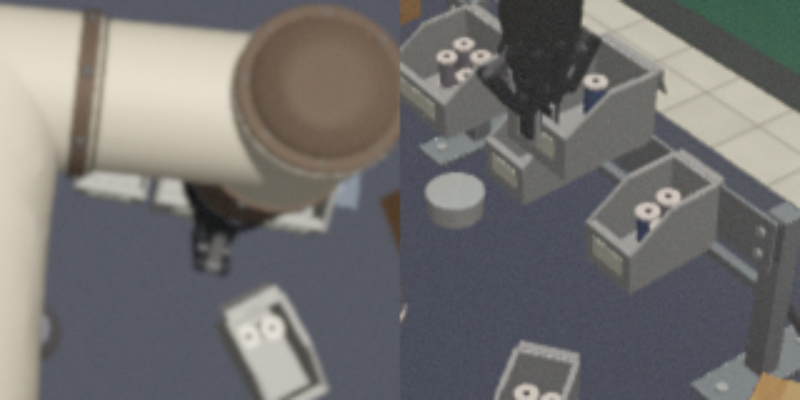

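>>> arm_command --rows '[[[0.01,-0.04,0],[0,0,0]],[[0.02,-0.076,0],[0,0,0]],[[0.02,-0.076,0.02],[0,0,0]],[[0.02,-0.076,0.07],[0,0,0]],[[0.02,-0.076,0.1],[0,0,0]]]'

```text
clock: 6.35
position: [581.4, -121.7, 233.9]
ee_rot: [0.708, -0.706, -0.001, 0.001]
contact_force: [-0.3, -0.2, -2.0]
gripper_width: 9.1
grasp_force: 58.7
```

>>> arm_command --rows '[[[0,0,0],[0,0,0]],[[0,0,0],[0,0,0]]]'

```text
clock: 6.55
position: [582.1, -122.0, 235.7]
ee_rot: [0.708, -0.706, -0.0, 0.0]
contact_force: [0.4, 0.5, -1.6]
gripper_width: 8.9
grasp_force: 58.8
```

Run:
```python
from look import *
look(90,0,"l2",[MID,SMALL])
cv2.imwrite("pics/c3.png",cv2.resize(cv2.imread("pics/l2side.png")[150:270,310:430],(600,600),interpolation=cv2.INTER_CUBIC))
print(arm.read_state()["contact_force"])
```

```text
at [ 582.0748 -121.986   235.7112] toolY [-1.    -0.002  0.001] z [-0.001 -0.    -1.   ] t 6.55 j [ 0.07  0.33 -0.06  0.   -1.18 -0.06] w 8.9
top held [ 632.644 -123.996   -0.024  214.871   -0.02 ] hook [ 689.7 -125.4  290. ] 242 0.48
    mid [635.577 -37.602   0.009 144.562  -0.066] 560 0.73
    small [ 636.166 -205.355    0.003  144.184   -0.066] 517 0.52
side held [ 631.115 -126.132   -0.01   214.648    0.007] hook [ 690.1 -126.7  288.3] 1861 1.08
    mid [631.168 -44.511  -0.188 149.028  -0.165] 695 1.38
    small [ 635.388 -204.777    0.01   148.383   -0.13 ] 2123 1.18
[ 0.0904  1.1679 -1.4436]
```

View pics/c3.png

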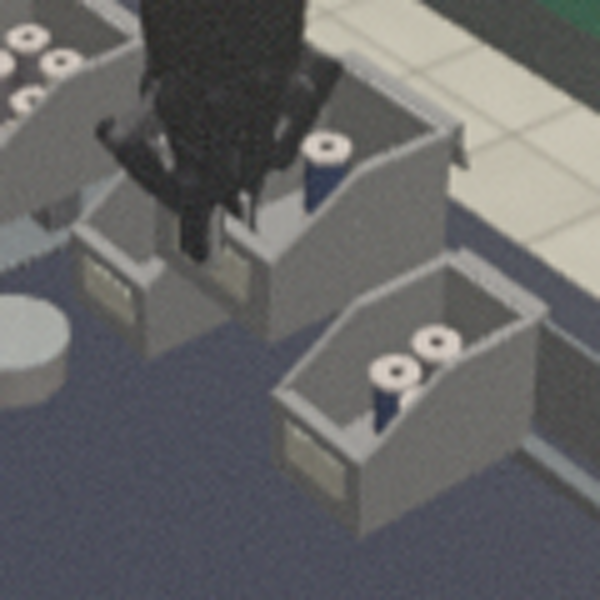

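The side crop shows the held bin (270,230) level and above the gap, with nothing touching. The right-hand faces of all three bins are planes the side camera sees directly, so I compare those.

```bash
cat > face.py <<'E'
from h import *
def face(f,xr,zr,yg):
    P=np.load(f).reshape(-1,3); m=(P[:,0]>xr[0])&(P[:,0]<xr[1])&(P[:,2]>zr[0])&(P[:,2]<zr[1])&(abs(P[:,1]-yg)<9)
    Q=P[m]; 
    for _ in range(4):
        c=np.polyfit(Q[:,0]-635,Q[:,1],1); r=Q[:,1]-np.polyval(c,Q[:,0]-635); Q=Q[abs(r)<max(2*r.std(),1)]
    print(f,yg,"y at x635",c[1].round(1),"slope",c[0].round(3),len(Q),r.std().round(1))
E
python3 - <<'E'
from face import *
face("side0.npy",(590,675),(155,190),-72)
face("side0.npy",(590,675),(155,190),-239)
face("l2side.npy",(590,675),(155,190),-239)
face("side0.npy",(590,675),(155,190),70)
face("l2side.npy",(590,675),(224,255),-169)
E
```

```text
side0.npy -72 y at x635 -69.8 slope -0.002 246 1.4
side0.npy -239 y at x635 -237.7 slope 0.007 247 1.1
l2side.npy -239 y at x635 -237.5 slope 0.006 256 1.1
side0.npy 70 y at x635 73.2 slope 0.015 228 1.7
l2side.npy -169 y at x635 -167.3 slope 0.007 235 1.2
```

>>> arm_command --rows '[[[-0.006,0,0.02],[0,0,0]],[[-0.006,0,0.06],[0,0,0]],[[-0.006,0,0.1],[0,0,0]],[[-0.006,0,0.13],[0,0,0]],[[-0.006,0,0.15],[0,0,0]]]'

```text
clock: 7.15
position: [581.8, -120.4, 197.1]
ee_rot: [0.708, -0.706, -0.001, 0.001]
contact_force: [-0.1, -0.8, -1.5]
gripper_width: 8.7
grasp_force: 58.8
```

>>> arm_command --rows '[[[0,0,0.02],[0,0,0]],[[0,0,0.04],[0,0,0]],[[0,0,0.06],[0,0,0]],[[0,0,0.07],[0,0,0]],[[0,0,0.075],[0,0,0]]]'

```text
clock: 7.65
position: [582.2, -120.4, 179.5]
ee_rot: [0.708, -0.706, -0.0, 0.0]
contact_force: [-0.1, -0.2, -1.9]
gripper_width: 8.9
grasp_force: 58.8
```

Run:
```python
from look import *
look(90,0,"l3",[])
import face
face.face("l3side.npy",(590,675),(155,190),-239)
s=arm.read_state();print(s["contact_force"],s["wrist_torque"])
```

```text
at [ 582.2008 -120.4264  179.5175] toolY [-1.    -0.002  0.   ] z [-0. -0. -1.] t 7.65 j [ 0.07  0.37 -0.14  0.   -1.05 -0.07] w 8.9
top held [ 586.947 -127.798   -0.751  151.535    0.477] hook [ 649.7 -186.5  190.4] 304 1.89
side held [ 630.824 -129.52     0.009  158.246    0.004] hook [ 689.7 -129.   232. ] 1590 1.44
l3side.npy -239 y at x635 -237.5 slope 0.01 251 1.0
[-0.301  -0.0247 -1.7269] [ 0.0155  0.1221 -0.0428]
```

>>> arm_command --rows '[[[0,0,0.01],[0,0,0]],[[0,0,0.02],[0,0,0]],[[0,0,0.03],[0,0,0]],[[0,0,0.03],[0,0,0]]]'

```text
clock: 8.15
position: [582.0, -120.4, 171.8]
ee_rot: [0.708, -0.706, -0.0, 0.0]
contact_force: [0.1, 0.4, -1.0]
gripper_width: 8.9
grasp_force: 58.8
```

>>> arm_command --rows '[[[0,0,0.006],[0,0,0]],[[0,0,0.012],[0,0,0]],[[0,0,0.012],[0,0,0]]]'

```text
clock: 8.45
position: [582.1, -120.4, 169.0]
ee_rot: [0.708, -0.706, -0.0, 0.0]
contact_force: [0.5, 0.4, -2.1]
gripper_width: 8.7
grasp_force: 58.8
```

>>> arm_command --rows '[[[0,0,0.004],[0,0,0]],[[0,0,0.008],[0,0,0]],[[0,0,0.008],[0,0,0]]]'

```text
clock: 8.75
position: [582.6, -120.5, 167.8]
ee_rot: [0.708, -0.706, 0.0, -0.0]
contact_force: [-0.2, 0.1, 0.1]
gripper_width: 8.8
grasp_force: 59.1
```

Run:
```python
from look import *
look(90,0,"l4",[])
import face
face.face("l4side.npy",(590,675),(155,190),-239)
s=arm.read_state();print(s["contact_force"],s["wrist_torque"])
```

```text
at [ 582.6001 -120.4644  167.8046] toolY [-1.    -0.002 -0.001] z [ 0.001 -0.    -1.   ] t 8.75 j [ 0.07  0.38 -0.16  0.   -1.02 -0.07] w 8.8
top held [ 593.445 -132.998   -0.778  142.929    0.122] hook [ 641.2 -180.1  209.3] 241 2.04
side held [ 632.131 -130.623   -0.     148.143   -0.024] hook [ 688.9 -130.6  223.5] 1490 1.2
l4side.npy -239 y at x635 -237.6 slope 0.012 254 1.0
[-0.6845 -0.1696  0.2918] [ 0.0701 -0.0036  0.0361]
```

>>> arm_command --rows '[[[0,0,0],[0,0,0]],[[0,0,0],[0,0,0]],[[0,0,0],[0,0,0]],[[0,0,0],[0,0,0]]]' --grip 0.4

```text
clock: 9.25
position: [582.3, -120.4, 167.3]
ee_rot: [0.708, -0.706, 0.0, -0.0]
contact_force: [-0.1, -1.0, 0.9]
gripper_width: 34.1
grasp_force: 0.0
```

>>> arm_command --rows '[[[0,0,-0.03],[0,0,0]],[[0,0,-0.08],[0,0,0]],[[0,0,-0.16],[0,0,0]],[[0,0,-0.27],[0,0,0]],[[0,0,-0.4],[0,0,0]]]'

```text
clock: 9.75
position: [581.9, -120.5, 268.8]
ee_rot: [0.708, -0.706, -0.0, 0.0]
contact_force: [0.5, -0.3, 0.5]
gripper_width: 34.2
grasp_force: 0.0
```

Run:
```python
from look import *
rows([(460,-100,230,.3),(424,-271,150,.651)])
for n in("top","side"):
    im,d,W=cloud(n,"l5"+n); np.save("l5"+n+".npy",W)
    for nm,w,x in[MID,SMALL,("WIDE",90,[633,-121.5,0,146,-.03])]:
        q,k,e=fitbin(W,w,x,1); print(n,nm,q.round(3),(R.from_euler("ZY",[q[2],q[4]]).apply([58.5,0,74])+[q[0],q[1],q[3]]).round(1),k,round(e,2))
import face
face.face("l5side.npy",(590,675),(155,190),-239)
cv2.imwrite("pics/c4.png",cv2.resize(cv2.imread("pics/l5side.png")[150:270,310:430],(500,500),interpolation=cv2.INTER_CUBIC))
```

```text
at [ 581.9324 -120.4501  268.8119] toolY [-1.    -0.002  0.001] z [-0.001 -0.    -1.   ] t 9.75 j [ 0.07  0.31 -0.01  0.   -1.25 -0.07] w 34.2
  shift [-0.083  0.487  0.156] turn [ 0.0002 -0.     -0.0948] alt [-0.   -0.    0.91]
  shift [0.601 0.633 0.476] turn [ 0.0002  0.     -0.2065] alt [ 0.   -0.    0.79]
top mid [635.726 -43.264   0.008 145.071  -0.075] [688.5 -42.8 223.2] 744 0.95
top small [ 636.378 -205.32    -0.002  144.8     -0.08 ] [ 688.8 -205.4  223.2] 581 0.61
top WIDE [ 636.929 -105.927    0.058  145.755   -0.095] [ 688.1 -102.9  225. ] 635 1.09
side mid [633.007 -45.551  -0.06  144.583  -0.062] [686.7 -48.8 222. ] 1385 1.93
side small [ 633.998 -205.811   -0.042  144.613   -0.063] [ 687.7 -208.   222.2] 2127 1.11
side WIDE [ 633.455 -127.21     0.007  144.581   -0.059] [ 687.5 -126.8  221.9] 2143 1.77
l5side.npy -239 y at x635 -237.8 slope 0.01 244 0.9
```

View pics/c4.png

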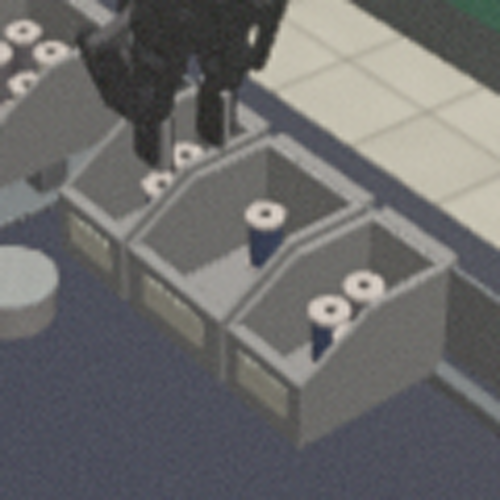

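The wide bin hangs level with its neighbours: front labels at (90,240), (170,305) and (262,380), gaps on both sides, spool still in it. On to the narrow bin.

>>> arm_command --rows '[[[0.06,0.07,0.01],[0,0,-0.02]],[[0.16,0.17,0.05],[0,0,-0.06]],[[0.28,0.3,0.1],[0,0,-0.1]],[[0.41,0.43,0.2],[0,0,-0.145]],[[0.53,0.56,0.3],[0,0,-0.18]]]' --grip 0.6

```text
clock: 10.35
position: [443.8, -252.4, 194.5]
ee_rot: [0.878, -0.478, 0.002, -0.0]
contact_force: [0.9, -1.0, -0.4]
gripper_width: 51.3
grasp_force: 0.0
```

```bash
python3 go.py 423.5,-271,120,.651
```

```text
at [ 443.8447 -252.386   194.5342] toolY [-0.84  -0.542 -0.002] z [ 0.003 -0.001 -1.   ] t 10.35 j [-0.2   0.22 -0.33  0.   -1.02  0.77] w 51.3
  shift [0.018 0.109 0.298] turn [-0.0006 -0.0008 -0.0247] alt [-0.    0.    0.98]
```

>>> arm_command --rows '[[[0.01,0.05,0.05],[0,0,-0.015]],[[0.018,0.109,0.12],[0,0,-0.025]],[[0.018,0.109,0.2],[0,0,-0.025]],[[0.018,0.109,0.27],[0,0,-0.025]],[[0.018,0.109,0.3],[0,0,-0.025]]]'

```text
clock: 10.85
position: [423.3, -269.7, 118.0]
ee_rot: [0.895, -0.446, -0.001, 0.0]
contact_force: [0.2, 0.6, -0.3]
gripper_width: 51.1
grasp_force: 0.0
```

Run:
```python
from look import *
arm.get_image("side")
rows([(423.5,-271,21.5,.651)])
for n in("side","top"):
    im,d,W=cloud(n,"l6"+n); q=fitbin(W,66,[463,-240.6,.651],0); q0=q[0]; print(n,q, q0[:2]-50*np.array([np.cos(q0[2]),np.sin(q0[2])]))
rows([])
```

```text
at [ 423.1429 -269.5523  117.4495] toolY [-0.799 -0.602  0.002] z [-0.003  0.001 -1.   ] t 10.9 j [-0.24  0.3  -0.45 -0.   -0.83  0.89] w 51.2
  shift [0.006 0.002 0.384] turn [ 0.0005  0.0007 -0.0017] alt [ 0. -0.  1.]
side (array([ 461.7695, -240.3122,    0.6509]), 960, np.float64(0.7556683548015712)) [ 421.9918 -270.6063]
top (array([ 463.1307, -237.5602,    0.715 ]), 7, np.float64(0.4642355058379124)) [ 425.3771 -270.3423]
at [ 424.391  -269.9007  119.2863] toolY [-0.798 -0.602  0.   ] z [ 0. -0. -1.] t 11.0 j [-0.24  0.3  -0.44  0.   -0.83  0.89] w 51.1
```

>>> arm_command --rows '[[[0.004,0.002,0.1],[0,0,0]],[[0.004,0.002,0.2],[0,0,0]],[[0.004,0.002,0.3],[0,0,0]],[[0.004,0.002,0.36],[0,0,0]],[[0.004,0.002,0.39],[0,0,0]]]'

```text
clock: 11.5
position: [424.6, -270.9, 21.1]
ee_rot: [0.895, -0.446, -0.0, 0.0]
contact_force: [-0.4, 1.4, 0.9]
gripper_width: 51.2
grasp_force: 0.0
```

>>> arm_command --rows '[[[0,0,0],[0,0,0]],[[0,0,0],[0,0,0]],[[0,0,0],[0,0,0]],[[0,0,0],[0,0,0]],[[0,0,0],[0,0,0]]]' --grip 0

```text
clock: 12.0
position: [425.2, -271.2, 22.7]
ee_rot: [0.895, -0.446, 0.001, -0.0]
contact_force: [-0.6, 1.0, 6.4]
gripper_width: 8.5
grasp_force: 59.6
```

>>> arm_command --rows '[[[0,0,-0.05],[0,0,0]],[[0,0,-0.14],[0,0,0]],[[0,0,-0.25],[0,0,0]],[[0,0,-0.36],[0,0,0]],[[0,0,-0.48],[0,0,0]]]'

```text
clock: 12.5
position: [423.3, -270.5, 142.0]
ee_rot: [0.895, -0.446, -0.001, -0.0]
contact_force: [0.5, 0.3, -2.1]
gripper_width: 9.2
grasp_force: 58.6
```

>>> arm_command --rows '[[[0,0,-0.12],[0,0,0]],[[0,0,-0.24],[0,0,0]],[[0,0,-0.35],[0,0,0]],[[0,0,-0.44],[0,0,0]],[[0,0,-0.48],[0,0,0]]]'

```text
clock: 13.0
position: [424.6, -271.0, 263.5]
ee_rot: [0.895, -0.446, 0.002, -0.0]
contact_force: [0.0, -0.5, -2.0]
gripper_width: 8.7
grasp_force: 58.7
```

```bash
python3 go.py 565,34,262,0
```

```text
at [ 424.6273 -271.0191  263.5463] toolY [-0.798 -0.602 -0.002] z [ 0.004 -0.001 -1.   ] t 13.0 j [-0.25  0.15 -0.23  0.   -1.18  0.89] w 8.7
  shift [-0.636 -1.183  0.007] turn [-0.001  -0.0007  0.2057] alt [ 0.   -0.   -0.79]
```

>>> arm_command --rows '[[[-0.03,-0.05,0],[0,0,0.01]],[[-0.08,-0.14,-0.01],[0,0,0.03]],[[-0.14,-0.27,-0.01],[0,0,0.06]],[[-0.22,-0.41,-0.01],[0,0,0.08]],[[-0.3,-0.56,-0.01],[0,0,0.1]]]'

```text
clock: 13.5
position: [490.3, -125.4, 262.7]
ee_rot: [0.813, -0.582, -0.001, 0.0]
contact_force: [0.6, 0.3, -1.3]
gripper_width: 8.8
grasp_force: 58.6
```

```bash
python3 go.py 565,34,264,0
```

```text
at [ 490.2532 -125.3972  262.7241] toolY [-0.947 -0.322  0.002] z [-0.002  0.001 -1.   ] t 13.5 j [ 0.07  0.16 -0.22 -0.   -1.19  0.26] w 8.8
  shift [-0.507 -0.488 -0.005] turn [0.0007 0.0003 0.1044] alt [-0.   0.  -0.9]
```

>>> arm_command --rows '[[[-0.13,-0.12,0],[0,0,0.03]],[[-0.27,-0.26,0],[0,0,0.06]],[[-0.39,-0.37,0],[0,0,0.085]],[[-0.47,-0.45,0],[0,0,0.1]],[[-0.507,-0.488,-0.005],[0,0,0.104]]]'

```text
clock: 14.0
position: [564.8, 35.2, 263.2]
ee_rot: [0.709, -0.705, -0.001, 0.001]
contact_force: [0.0, 0.0, -1.7]
gripper_width: 8.7
grasp_force: 58.6
```

>>> arm_command --rows '[[[0,0,0],[0,0,0]],[[0,0,0],[0,0,0]],[[0,0,0],[0,0,0]]]'

```text
clock: 14.3
position: [564.2, 31.7, 265.0]
ee_rot: [0.709, -0.706, -0.0, 0.0]
contact_force: [-0.3, -1.1, -1.2]
gripper_width: 8.8
grasp_force: 58.6
```

Run:
```python
from look import *
look(66,0,"n1",[])
from face import face
s=arm.read_state();y=s["position"][1]
face("n1side.npy",(585,665),(245,285),y-33)
face("n1side.npy",(590,675),(155,190),-237.7)
cv2.imwrite("pics/c5.png",cv2.resize(np.hstack([cv2.imread("pics/n1top.png")[130:290,240:400],cv2.imread("pics/n1side.png")[100:260,270:430]]),(800,400)))
```

```text
at [564.1777  31.6839 264.9693] toolY [-1.    -0.004  0.001] z [-0.001 -0.    -1.   ] t 14.3 j [ 0.34  0.26 -0.09 -0.   -1.22 -0.34] w 8.8
top held [611.844  39.366   0.147 243.139  -0.028] hook [667.6  47.6 318.7] 46 0.46
side held [612.178  32.936   0.003 244.386   0.008] hook [671.3  33.1 317.9] 1408 1.09
n1side.npy -1.2693082716855315 y at x635 1.3 slope 0.006 274 1.4
n1side.npy -237.7 y at x635 -237.5 slope 0.003 245 0.9
```

View pics/c5.png

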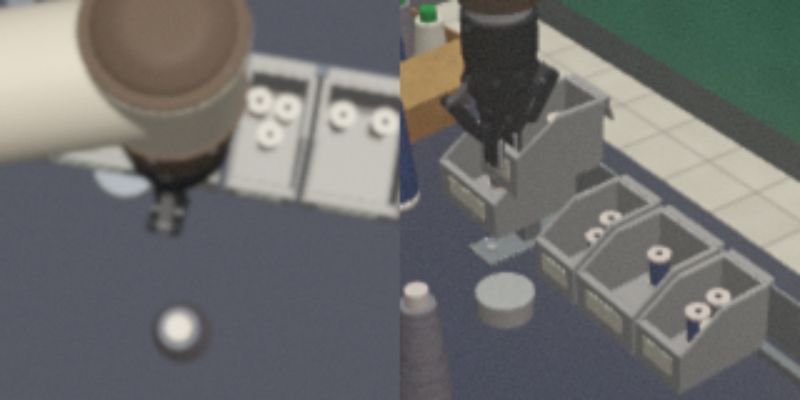

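The narrow bin is level and over its gap (right half, 550,130). The wide bin still has both spools, at (343,115) and (385,122) in the left half. Next I shift to the rail and go down partway.

>>> arm_command --rows '[[[0,-0.03,0],[0,0,0.001]],[[0,-0.06,0],[0,0,0.001]],[[0,-0.072,0.03],[0,0,0.001]],[[0,-0.072,0.08],[0,0,0.001]],[[0,-0.072,0.12],[0,0,0.001]]]'

```text
clock: 14.9
position: [582.2, 32.9, 233.0]
ee_rot: [0.708, -0.706, -0.001, 0.001]
contact_force: [-0.3, -0.4, -2.0]
gripper_width: 8.9
grasp_force: 58.6
```

>>> arm_command --rows '[[[0,0,0],[0,0,0]],[[0,0,0],[0,0,0]]]'

```text
clock: 15.1
position: [582.6, 32.9, 234.6]
ee_rot: [0.708, -0.706, -0.0, 0.001]
contact_force: [0.9, 0.5, -1.2]
gripper_width: 8.7
grasp_force: 58.6
```

Run:
```python
from look import *
look(66,0,"n2",[LARGE])
from face import face
y=arm.read_state()["position"][1]
for dz in((228,250),(235,265)): face("n2side.npy",(590,675),dz,y-32)
face("n2side.npy",(590,675),(155,190),73)
face("n1side.npy",(590,675),(155,190),73)
```

```text
at [582.6095  32.9075 234.5945] toolY [-1.    -0.002  0.001] z [-0.001 -0.001 -1.   ] t 15.1 j [ 0.33  0.31 -0.09  0.   -1.17 -0.33] w 8.7
top held [638.125  21.179  -0.245 205.559   0.074] hook [700.1   5.7 275. ] 184 1.66
    large [635.329 129.177   0.003 144.843  -0.079] 628 0.72
side held [631.231  32.337  -0.009 213.114   0.004] hook [690.   31.8 286.9] 1404 1.2
    large [632.965 127.969  -0.003 144.975  -0.073] 829 1.04
n2side.npy 1.0500077524853992 y at x635 2.6 slope -0.001 162 1.4
n2side.npy 1.0500077524853992 y at x635 2.5 slope -0.002 222 1.4
n2side.npy 73 y at x635 71.3 slope -0.037 57 1.7
n1side.npy 73 y at x635 73.0 slope -0.003 205 1.6
```

>>> arm_command --rows '[[[0.002,0,0.02],[0,0,0]],[[0.002,0.001,0.06],[0,0,0]],[[0.002,0.001,0.1],[0,0,0]],[[0.002,0.001,0.13],[0,0,0]],[[0.002,0.001,0.15],[0,0,0]]]'

```text
clock: 15.7
position: [580.7, 32.1, 210.4]
ee_rot: [0.709, -0.705, 0.003, -0.002]
contact_force: [-45.5, 5.0, 52.4]
gripper_width: 9.1
grasp_force: 194.4
```

>>> arm_command --rows '[[[0,0,0.02],[0,0,0]],[[0,0,0.04],[0,0,0]],[[0,0,0.06],[0,0,0]],[[0,0,0.07],[0,0,0]],[[0,0,0.075],[0,0,0]]]'

```text
clock: 16.2
position: [582.5, 32.6, 179.7]
ee_rot: [0.708, -0.706, 0.0, -0.0]
contact_force: [-4.7, 1.0, 4.6]
gripper_width: 7.5
grasp_force: 81.8
```

Run:
```python
from look import *
look(66,0,"n3",[])
s=arm.read_state();print(s["contact_force"],s["wrist_torque"])
```

```text
at [582.4543  32.5549 179.6618] toolY [-1.    -0.002 -0.001] z [ 0.001  0.    -1.   ] t 16.2 j [ 0.33  0.36 -0.17 -0.   -1.04 -0.33] w 7.5
top held [636.592   7.894  -0.139 145.78   -0.028] hook [692.5   0.1 221.4] 537 1.25
side held [620.397  26.152   0.026 151.659   0.088] hook [685.2  27.8 220.2] 1174 2.13
[-5.4838  2.2427  5.5955] [ 0.349   1.221  -0.0108]
```

The narrow bin caught on something on the way down (52 N) and has probably slipped in the grip. I look before going on.

Run:
```python
import cv2,numpy as np
cv2.imwrite("pics/c6.png",cv2.resize(np.hstack([cv2.imread("pics/n3top.png")[130:240,260:370],cv2.imread("pics/n3side.png")[120:230,280:390]]),(800,400),interpolation=cv2.INTER_CUBIC))
```

```text
(no output)
```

View pics/c6.png

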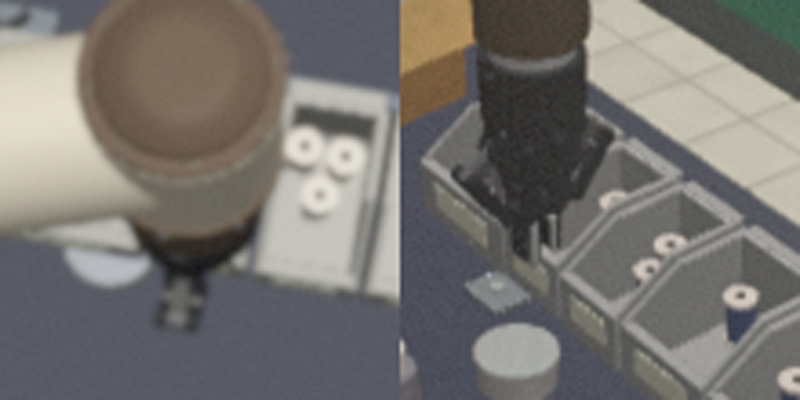

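Run:
```python
from h import *
for f in("n3side.npy","n3top.npy"):
    P=np.load(f).reshape(-1,3)
    for a,b in((-165,-80),(-65,-10),(5,60),(80,175)):
        m=(P[:,1]>a)&(P[:,1]<b)&(P[:,0]>670)&(P[:,0]<715)&(P[:,2]>195)&(P[:,2]<245); Q=P[m]
        print(f,a,b,m.sum(), "z95",np.percentile(Q[:,2],[50,90,98]).round(1),"x",np.percentile(Q[:,0],[5,50,95]).round(1)) if m.sum()>5 else print(f,a,b,m.sum())
P=np.load("n3side.npy").reshape(-1,3)  # right wall rim of the held bin along x
for x in range(590,705,10):
    m=(abs(P[:,0]-x)<5)&(P[:,1]>-6)&(P[:,1]<10)&(P[:,2]>150)&(P[:,2]<250); Q=P[m]
    m2=(abs(P[:,0]-x)<5)&(P[:,1]>-73)&(P[:,1]<-60)&(P[:,2]>150)&(P[:,2]<250)
    print(x,m.sum(),np.percentile(Q[:,2],[90,98]).round(1) if m.sum()>3 else "", "mid",np.percentile(P[m2][:,2],[90,98]).round(1) if m2.sum()>3 else "")
```

```text
n3side.npy -165 -80 289 z95 [220.4 225.  226.8] x [677.1 682.3 693.4]
n3side.npy -65 -10 154 z95 [220.8 225.1 226.4] x [677.7 682.1 694.1]
n3side.npy 5 60 135 z95 [222.1 225.5 227.3] x [679.  683.4 694.9]
n3side.npy 80 175 14 z95 [223.  224.8 225.9] x [690.  693.1 695.8]
n3top.npy -165 -80 359 z95 [223.  225.6 226.7] x [679.8 685.3 695.6]
n3top.npy -65 -10 225 z95 [222.9 225.5 227.2] x [682.4 685.6 695.2]
n3top.npy 5 60 0
n3top.npy 80 175 24 z95 [224.6 225.6 226.3] x [687.6 692.6 695.7]
590 19 [200.  201.8] mid [197.6 200.5]
600 20 [206.5 210.2] mid [207.1 208. ]
610 22 [211.2 212.3] mid [211.6 213. ]
620 28 [218.5 221.9] mid [218.7 219.7]
630 23 [223.8 224.8] mid [222.  222.2]
640 18 [222.4 224.4] mid [223. 225.]
650 23 [224.  224.4] mid [222.1 222.8]
660 18 [223.6 223.8] mid [223.1 224.4]
670 17 [225.2 227.4] mid [225.2 225.2]
680 12 [223.8 225. ] mid [225.4 226.5]
690 12 [224.5 224.6] mid [226.9 227.2]
700 1  mid
```

The lip and rim heights (225.5, and 224 along the wall) match the hanging bins, so the hook is down on the rail. Release and check.

>>> arm_command --rows '[[[0,0,0],[0,0,0]],[[0,0,0],[0,0,0]],[[0,0,0],[0,0,0]],[[0,0,0],[0,0,0]]]' --grip 0.4

```text
clock: 16.7
position: [582.9, 32.4, 178.4]
ee_rot: [0.708, -0.706, -0.0, 0.0]
contact_force: [0.0, -0.3, -0.4]
gripper_width: 34.2
grasp_force: 0.0
```

>>> arm_command --rows '[[[0,0,-0.03],[0,0,0]],[[0,0,-0.08],[0,0,0]],[[0,0,-0.16],[0,0,0]],[[0,0,-0.27],[0,0,0]],[[0,0,-0.38],[0,0,0]]]'

```text
clock: 17.2
position: [582.7, 32.4, 276.1]
ee_rot: [0.708, -0.706, 0.0, -0.0]
contact_force: [0.2, 1.1, 0.4]
gripper_width: 34.3
grasp_force: 0.0
```

>>> arm_command --rows '[[[0,0.12,0],[0,0,0]],[[0,0.3,0],[0,0,0]],[[0,0.5,-0.02],[0,0,0]],[[0,0.66,-0.04],[0,0,0]],[[0,0.75,-0.04],[0,0,0]]]'

```text
clock: 17.7
position: [393.0, 31.6, 286.0]
ee_rot: [0.708, -0.706, 0.001, -0.002]
contact_force: [0.5, -0.2, -1.1]
gripper_width: 34.3
grasp_force: 0.0
```

>>> arm_command --rows '[[[0.15,0,0],[0,0,0]],[[-0.15,0,0],[0,0,0]],[[-0.3,0,0],[0,0,0]],[[-0.45,0,0],[0,0,0]],[[-0.6,0,0],[0,0,0]]]'

```text
clock: 18.2
position: [395.1, 184.0, 285.6]
ee_rot: [0.708, -0.706, 0.0, -0.002]
contact_force: [1.0, -0.3, -0.6]
gripper_width: 34.3
grasp_force: 0.0
```

>>> arm_command --rows '[[[-0.18,0,0],[0,0,0]],[[-0.36,0,0],[0,0,0]],[[-0.54,0,0],[0,0,0]],[[-0.7,0,0],[0,0,0]],[[-0.8,0,0],[0,0,0]]]'

```text
clock: 18.7
position: [394.3, 384.9, 284.9]
ee_rot: [0.708, -0.706, -0.0, -0.001]
contact_force: [0.7, -0.3, -0.0]
gripper_width: 33.9
grasp_force: 0.0
```

Run:
```python
from look import *
rows([])
for n in("top","side"):
    im,d,W=cloud(n,"f"+n); np.save("f"+n+".npy",W)
    for nm,w,x in[LARGE,("NARROW",66,[634,32.5,0,145,-.05]),MID,("WIDE",90,[634,-121.5,0,145,-.05]),SMALL]:
        q,k,e=fitbin(W,w,x,1); print(n,nm,q.round(3),(R.from_euler("ZY",[q[2],q[4]]).apply([58.5,0,74])+[q[0],q[1],q[3]]).round(1),k,round(e,2))
from face import face
for y in(73,0,-70,-166,-237.7): face("fside.npy",(590,675),(155,190),y)
a=cv2.resize(cv2.imread("pics/ftop.png")[120:220,240:440],(800,400),interpolation=cv2.INTER_CUBIC); cv2.imwrite("pics/c7.png",a)
cv2.imwrite("pics/c8.png",cv2.resize(cv2.imread("pics/fside.png")[120:270,270:450],(720,600),interpolation=cv2.INTER_CUBIC))
```

```text
at [394.272  384.9406 284.8993] toolY [-1.    -0.004 -0.001] z [ 0.001  0.002 -1.   ] t 18.7 j [ 1.07  0.22 -0.09  0.   -1.26 -1.06] w 33.9
top large [635.538 124.161  -0.005 145.2    -0.068] [688.8 123.9 223. ] 2647 1.03
top NARROW [635.569  34.95   -0.072 145.025  -0.067] [688.8  31.1 222.8] 1678 1.2
top mid [635.609 -41.639   0.007 144.684  -0.056] [689.9 -41.3 221.8] 1594 1.25
top WIDE [ 635.77  -122.615    0.012  143.968   -0.053] [ 690.3 -122.   220.9] 2389 0.9
top small [ 636.049 -199.425    0.023  144.197   -0.054] [ 690.4 -198.2  221.3] 1834 1.63
side large [632.693 124.025   0.002 144.663  -0.06 ] [686.7 124.1 222. ] 1739 1.51
side NARROW [633.456  29.183  -0.032 145.225  -0.079] [685.9  27.5 223.6] 1503 2.5
side mid [633.076 -43.947  -0.042 144.257  -0.061] [686.9 -46.2 221.7] 1681 2.21
side WIDE [ 633.837 -127.039    0.008  145.02    -0.064] [ 687.5 -126.6  222.6] 2138 1.76
side small [ 633.838 -205.564   -0.038  144.192   -0.057] [ 688.  -207.6  221.4] 2120 1.13
fside.npy 73 y at x635 65.8 slope 0.004 125 1.2
fside.npy 0 y at x635 -7.0 slope -0.008 126 1.2
fside.npy -70 y at x635 -78.2 slope -0.007 63 0.6
fside.npy -166 y at x635 -174.1 slope 0.007 62 0.5
fside.npy -237.7 y at x635 -237.6 slope 0.009 264 1.2
```

View pics/c7.png

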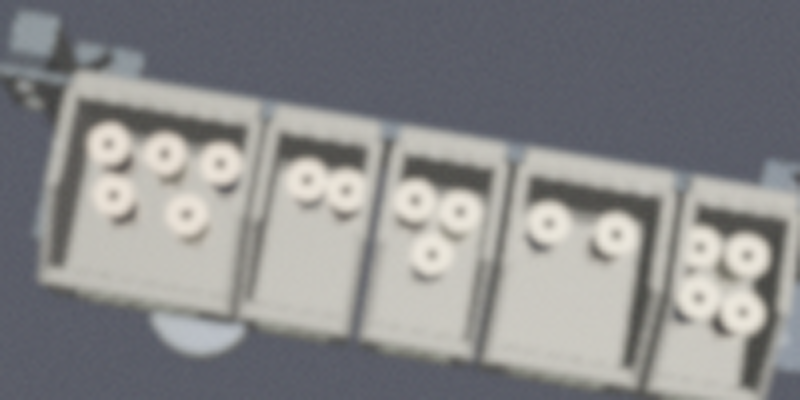

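View pics/c8.png

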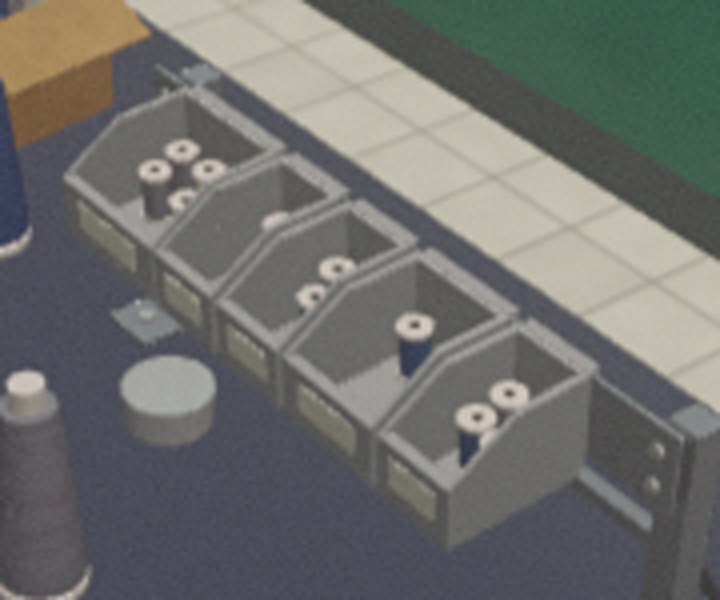

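The top view shows all five bins hooked in line, with even gaps at (265,110), (388,130), (513,155) and (680,185) and two spools in each newly hung bin. In the side view the fronts are level and the tin and front cone still stand in place. Handing in.

```bash
python3 -c "
from bench import arm
print(arm.job_done())"
```

```text
the job is handed in; nothing more can be done
None
```

Both bins are hooked on the rail in their matching gaps with their spools inside, and the job is handed in at about 19 s; the narrow bin hit something on the way down (about 70 N at the wrist), and I did not re-measure exactly whether its neighbours shifted.

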